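# Snug the adjustable wrench and set the awning nut

## Task

The open adjustable wrench already lies around the brass nut of the awning's anchor foot. Roll its worm until the jaws just fit the nut, then turn the nut clockwise (seen from above) with the wrench until the red pointer lines up with the green mark. Do not push the nut or pointer with the gripper, leave the wrench lying flat around the nut with its jaws still fitting, and leave the tableware and the dominoes where they are.

Things in the scene. Friction and masses are not known exactly. Their poses are not given: they have to be found in the camera images.
- nut_axis (a point): point on the vertical axis of the brass hex nut, 25 mm above the table. The nut is 40 mm across flats, 8 to 42 mm above the table, a steel stud of 24 mm diameter on it up to 56 mm. It stands on the anchor foot, a fixed grey disc, 200 mm diameter, 8 mm thick, same axis. Turning the nut takes about 0.4 N m; it stays where it is left
- nut: the brass nut with its red pointer; origin on the nut's axis at table height, x towards the pointer, z up. The pointer is an 8 mm wide arm 37 to 42 mm above the table, reaching 76 mm out from the axis on the side away from the wrench's handle, its end bent down to 14 mm above the table. It turns with the nut
- pointer_tip (a point): outer lower end of the red pointer, 76 mm from the nut's axis, 14 mm above the table
- mark_line (a point): point at the inner end of the green mark (20 x 9 mm, 6 mm high, radial, fixed on the rim of the foot), 76 mm from the nut's axis, 14 mm above the table, where the pointer tip must come. It lies 0.5 to 0.85 rad clockwise of the pointer at the start
- wrench: loose steel wrench, 200 mm long, 22 mm thick, 0.6 kg, flat on the foot, jaws loosely round the nut. Origin between the jaws, on the underside (8 mm above the table), within 2 mm of the nut axis when the jaws fit; x from handle to open end, y from fixed to sliding jaw, z up. At the start it may lie up to 6 mm back; pushed forward it stops against the nut. Head reaches 38 mm to -y, 56 mm to +y
- jaw_mid (a point): the wrench's origin at half thickness (11 mm above its underside): 20 mm from the face of the fixed jaw
- wrench_grip (a point): middle of the blue handle, 135 mm behind the wrench's origin, half-way up (19 mm above the table). The handle is 24 mm wide, 22 mm thick and straight from 45 mm nearer the jaws to 32 mm further back, then rounded off
- worm_top (a point): top of the brass worm, 64 mm behind the wrench's origin, 39 mm above the table. The worm is a roller of 30 mm diameter, 24 mm long, axis along the wrench's y, 9 mm proud of the wrench. A fingertip pressed on it with 5 to 15 N and drawn 20 mm along the wrench's x rolls it (3 N at the rim): +x, to the jaws, closes them. When the jaws fit, the worm stalls and the finger slips over it
- worm (a joint): turn of the worm in rad, positive closes the jaws, 1.5 mm per rad; starts between -1 and 1
- jaw (a joint): travel of the sliding jaw in m, positive closing: 0.0055 is just fitting on the nut, 0 is 5.5 mm too wide; starts between -0.0015 and 0.0015. The jaw moves only with the worm and holds about 27 N against being pushed back
- cup: steel coffee mug, 76 mm wide, 85 mm high, origin under its centre; bystander
- tumbler: clear plastic tumbler, 72 mm wide, 110 mm high, origin under its centre; bystander
- bowl: glazed blue bowl, 116 mm wide, 50 mm high, origin under its centre; bystander
- domino_tray: wooden tray 180 x 80 x 22 mm with green dominoes lying in it (all one piece), origin under its centre; bystander
Not all that is in view belongs to the job. What is shaped like the wrench but pink or purple is not meant.

How it is judged:
By the outcome, as a careful person would: the job done as asked, in the order asked, and still so for the second after the job is handed in, with the robot touching nothing.
It also fails if it takes over 72 s, if anything falls off the work surface, if the arm or the gripper's body presses on something with over 40 N, if the wrist force passes 120 N, or if a joint passes its speed limit or range.

## Robot

A 6-joint arm with a two-finger parallel gripper is mounted at the origin on the work surface. World frame = base frame: x ahead of the robot, y to its left, z up, the work surface at z = 0. Lengths are in m, angles in degrees, forces in N, time in s.
With the tool pointing down it reaches from about 0.35 to 0.875 m from the base axis. Payload 4.2 kg.
Tool frame: the origin (TCP) lies at the very end of the fingers, on their centre line; the grasp point (between the pads) lies 19 mm behind it; z points along the fingers, y is the line along which they close (so a half turn about z gives the same grasp; the last joint's range is limited). The gripper opens to 87 mm and grips with 3 to 60 N. Pads are 19 mm wide; open, the fingers measure 117 mm over their backs; the gripper's body (75 mm by 190 mm) begins 51 mm behind the grasp point.
Start: joints at [-51.532, 22.042, 0.453, 0, -68.411, -14.817], TCP at [0.251, -0.572, 0.223] pointing down, gripper open.
Joint ranges: [-179.83, 179.83], [-69.29, 118.12], [-61.27, 80.66], [-181.25, 117.63], [-171.15, -9.14], [-177.46, 177.46]. Speed limits (degrees/s): [159.86, 159.86, 180, 180, 180, 180].

## Interface

Orientations are given as a 3x3 rotation matrix whose columns are the frame's x, y, z axes.
In Python, from station import monitor, cams, ticket gives the robot as it stands.
- The arm moves only by the tool drive_tool, never from a script. Its argument "moves" is a list of rows, each an object with "delta_pos": the shift along the tool's x, y, z in mm, a list of three; "turn": the turn about the tool's z in rad; "claw": the opening, from 0 (shut) to 1 (fully open). A call has 1 to 12 rows; each row shifts and turns the commanded pose from where the row before left it, along the tool's axes as they then stand; what a row does not reach is not made up. A row lasts 1/8 s, in which the tool goes at most 62.5 mm and 10.7 degrees, less where a joint would pass 70% of its speed; a pose out of reach is approached as far as the arm can. A call is refused whole if a number of a shift passes 62.5 or a number of a turn 0.188, either way. A call with a gripper value outside its range is refused whole. The fingers move at their own pace and stop on an object; the grip force is fixed at half the most. Time passes only in rows, so rows that do not move let the fingers close. It gives the time, the measured TCP pose, the force, the opening and the grip force at its end, in the units of the state.
- monitor.sense(): the state, without advancing time (a new reading comes with each control period).
- cams.capture(name): name is "scene" or "top" or "wrist"; returns a dict with "color" (480x640x3 uint8, red, green, blue), "range_z" (480x640 float32, m along the optical axis (not along the pixel's ray), 0 where there is no reading), "vertical_fov" (degrees; the focal length in pixels is half the picture's height over the tangent of half this angle, whatever the lens; pixels are square), "cx", "cy" (the principal point, pixels), "extrinsics" (4x4, takes a point from camera to world coordinates). Camera axes: x right, y down, z forward; pixel columns grow to the right and rows downward; lengths in m; the calibration is good to about 2 mm. A picture is of the moment at which its call begins.
- ticket.finish_job(): hands the job in; it is judged then, once.
The state is a dict: "time_s": time; "joints": joint angles; "joint_velocities": joint speeds; "effort": joint torques, N m; "tcp_pos": TCP position; "ee_rot": TCP orientation; "wrist_force": force on the tool from outside, world axes, zero at the start; "moment": the same for the moment, N m; "gripper_width": opening from 0.0 (shut) to 1.0 (fully open); "gripper_force": force on a finger pad.
Only numpy, scipy, OpenCV 4.12 (cv2) and the standard library are available. Lean on these libraries where they do the work, as an engineer would, in place of code of your own. Each camera call takes 0.05 s, during which the arm holds its last target. There are 200 camera calls.

## Working session

There is one attempt and no reset: what is moved stays moved. The work goes in short steps, Python scripts to look and compute and a tool call to move; the robot and the scene stay as the last step left them, time stands still between calls to the robot, and variables do not carry over. Pictures are saved under pics/ and viewed, at most 10 in all, crops included, and the job is handed in when it is done.

Besides the shell and the picture viewer there is one more tool, called after ">>>" by a JSON object that holds its "method" and its "body". drive_tool: Moves the arm, as the interface text tells. Its arguments: {"type":"object","properties":{"moves":{"type":"array","items":{"type":"object","properties":{"delta_pos":{"type":"array","items":{"type":"number"}},"turn":{"type":"number"},"claw":{"type":"number"}}}}},"required":["moves"]}

```bash
mkdir -p pics
cat > h.py <<'E'
import numpy as np, cv2
from station import monitor, cams, ticket
def cap(n):
    c=cams.capture(n); c['f']=240/np.tan(np.radians(c['vertical_fov'])/2); return c
def cloud(c):
    v,u=np.mgrid[0:480,0:640]; z=c['range_z']
    p=np.stack([(u-c['cx'])/c['f']*z,(v-c['cy'])/c['f']*z,z,np.ones_like(z)],-1)
    return (p@c['extrinsics'].T)[...,:3]
def save(c,n): cv2.imwrite('pics/'+n,c['color'][...,::-1])
E
python3 - <<'E'
from h import *
s=monitor.sense(); print(s)
for n in('scene','top'):
    c=cap(n); save(c,n+'1.png'); np.savez(n+'1.npz',color=c['color'],P=cloud(c)); print(c['extrinsics'],c['f'])
E
```

```text
{'time_s': 0.0, 'joints': array([-5.15315255e+01,  2.20879596e+01,  3.79415112e-01, -2.90303067e-02,
       -6.84098391e+01, -1.48160906e+01]), 'joint_velocities': array([-0.13931495,  0.02777962, -0.01267959,  0.06800942,  0.0846271 ,
        0.04170704]), 'effort': array([ 2.99977100e-04, -3.90666282e+01,  1.87406015e+01,  4.21990961e+00,
        1.10025436e-02, -1.96637102e-04]), 'tcp_pos': array([ 0.25051281, -0.57194009,  0.22148651]), 'ee_rot': array([[-9.16071261e-01, -4.01014469e-01, -9.16442900e-04],
       [-4.01015510e-01,  9.16069271e-01,  1.91076380e-03],
       [ 7.32812464e-05,  2.11790362e-03, -9.99997755e-01]]), 'wrist_force': array([ 0.1825193 ,  0.55872845, -0.14051536]), 'moment': array([-0.01938154,  0.0118247 ,  0.01698083]), 'gripper_force': 0.0, 'gripper_width': 1.0024689861328757}
[[ 0.46882983  0.7317025  -0.49478282  1.07596709]
 [ 0.88326044 -0.39282448  0.25600765 -0.33373648]
 [-0.00704137 -0.55704611 -0.83045171  1.08956251]
 [ 0.          0.          0.          1.        ]] 599.377075407829
[[-0.00276609 -0.99531175  0.09667925  0.37395178]
 [-0.99998664  0.00317539  0.00408    -0.00110153]
 [-0.00436786 -0.09666667 -0.99530723  1.01038988]
 [ 0.          0.          0.          1.        ]] 465.4392450496673
```

View pics/scene1.png

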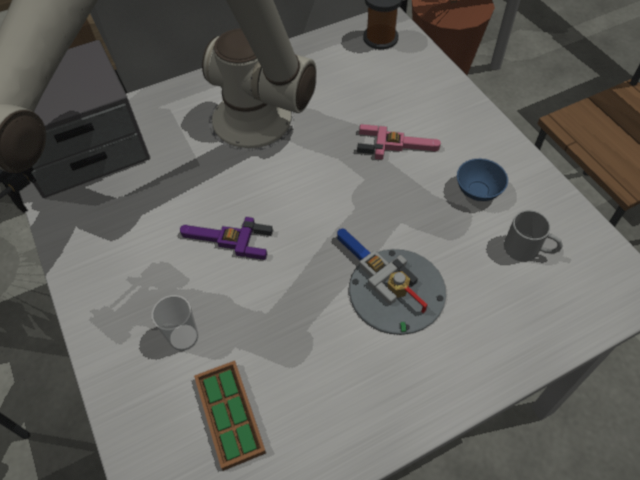

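View pics/top1.png

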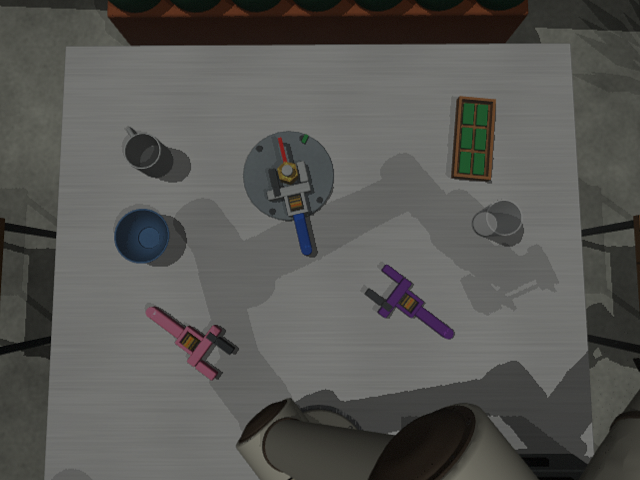

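The views show the nut at about (288,171) in the top view, with the blue handle from (298,215) to (308,250). The red pointer tip is near (281,140) and the green mark near (305,139). Nothing stands close to the foot.

```bash
cat >> h.py <<'E'
def measure(c,P,roi=None):
    col=c.astype(int); h=cv2.cvtColor(c,cv2.COLOR_RGB2HSV); H,S,V=[h[...,i].astype(int) for i in range(3)]
    near=np.hypot(P[...,0]-.66,P[...,1]-.07)<.3
    if roi is not None: near&=roi
    out={}
    for n,m in dict(red=((H<6)|(H>174))&(S>150)&(V>60),green=(abs(H-65)<15)&(S>120),blue=(abs(H-112)<12)&(S>150),brass=(abs(H-20)<8)&(S>110)&(V>70)).items():
        out[n]=P[m&near&(P[...,2]>.002)&(P[...,2]<.07)]
    out['stud']=P[near&(P[...,2]>.051)&(P[...,2]<.062)]
    out['foot']=P[near&(abs(P[...,2]-.008)<.003)&(S<60)]
    return out
E
python3 - <<'E'
from h import *
np.set_printoptions(precision=4,suppress=True)
for n in('top','scene'):
    d=np.load(n+'1.npz'); o=measure(d['color'],d['P'])
    print(n)
    for k,p in o.items():
        if len(p)==0: print(k,0); continue
        q=p[:,:2]; (cx,cy),r=cv2.minEnclosingCircle(q.astype(np.float32)); 
        print(k,len(p),p.mean(0),np.median(p,0),'z',p[:,2].min(),p[:,2].max(),'circ',cx,cy,r)
    st=o['stud'][:,:2].mean(0)
    b=o['blue']; b=b[b[:,2]>.026]; v,l=cv2.fitLine(b[:,:2].astype(np.float32),cv2.DIST_L2,0,.001,.001).ravel().reshape(2,2); print('handle dir',v,l,np.degrees(np.arctan2(v[1],v[0])), 'stud dist from line',np.cross(v,st-l))
    for k in('red','green'):
        d_=o[k][:,:2]-st; print(k,'ang',np.degrees(np.median(np.arctan2(d_[:,1],d_[:,0]))),np.hypot(*d_.T).min(),np.hypot(*d_.T).max())
    br=o['brass']; w=np.hypot(*(br[:,:2]-st).T)>.045; print('worm',br[w].mean(0),br[w].max(0),br[w].min(0), w.sum())
E
```

```text
top
red 80 [0.6501 0.0745 0.0415] [0.6497 0.0741 0.0417] z 0.03764205861704961 0.04575200724910822 circ 0.6493622064590454 0.07409775257110596 0.025949763134121895
green 32 [0.6824 0.0271 0.0139] [0.6823 0.028  0.0141] z 0.009038560535161722 0.018885661775843166 circ 0.6817243695259094 0.02585170790553093 0.009461327455937862
blue 418 [0.471  0.0308 0.029 ] [0.4715 0.0299 0.0291] z 0.01969847281939241 0.03404962332365746 circ 0.4712353050708771 0.027490688487887383 0.04490068182349205
brass 225 [0.5817 0.0589 0.0398] [0.5902 0.0567 0.0408] z 0.006936323825044166 0.04880799561051474 circ 0.5773029327392578 0.05366528034210205 0.05125979334115982
stud 193 [0.6116 0.1938 0.0556] [0.6053 0.0729 0.0554] z 0.051075331137568236 0.06192590653424945 circ 0.6189598441123962 0.21376529335975647 0.16297225654125214
foot 4174 [0.6094 0.0694 0.0077] [0.6147 0.0726 0.0076] z 0.0050007934844222834 0.010997759220955583 circ 0.6626750826835632 0.07122740149497986 0.2983642518520355
handle dir [0.9731 0.2306] [0.4711 0.031 ] 13.331494 stud dist from line 0.12602697248956707
red ang -72.28806367666374 0
[... 923 characters left out ...]
196985544129441 circ 0.6228579878807068 0.21289148926734924 0.16174320876598358
foot 4056 [0.62   0.0658 0.0077] [0.6256 0.0615 0.0076] z 0.0050027695320069565 0.010999995939567686 circ 0.6629204154014587 0.06997419893741608 0.29968443512916565
handle dir [0.9735 0.2286] [0.4697 0.0303] 13.215384 stud dist from line 0.1429551349148709
red ang -79.43482633077436 0.13559752188914223 0.14786957243084672
green ang -73.27264381618251 0.18757820156005053 0.20076296598961169
worm [0.5831 0.0553 0.0395] [0.6203 0.0848 0.0467] [0.5244 0.0351 0.0289] 218<stdin>:11: DeprecationWarning: Arrays of 2-dimensional vectors are deprecated. Use arrays of 3-dimensional vectors instead. (deprecated in NumPy 2.0)
```

```bash
python3 - <<'E' 2>/dev/null
from h import *
np.set_printoptions(precision=4,suppress=True)
for n in('top','scene'):
    d=np.load(n+'1.npz'); P=d['P']; o=measure(d['color'],P,np.hypot(P[...,0]-.605,P[...,1]-.063)<.06)
    s=o['stud'];st=s[:,:2].mean(0);print('stud',s.mean(0),len(s),np.ptp(s,0))
    o=measure(d['color'],P,np.hypot(P[...,0]-.605,P[...,1]-.063)<.13)
    (f,r)=cv2.minEnclosingCircle(o['foot'][:,:2].astype(np.float32)); print('foot',f,r)
    for k in('red','green'):
        q=o[k][:,:2]-st; print(k,np.degrees(np.median(np.arctan2(q[:,1],q[:,0]))),np.hypot(*q.T).min(),np.hypot(*q.T).max())
    br=o['brass'][o['brass'][:,0]<.56]; print('worm',br.mean(0),br.min(0),br.max(0))
s=monitor.sense(); R=s['ee_rot']; print('yaw x',np.degrees(np.arctan2(R[1,0],R[0,0])))
c=cap('wrist'); E=c['extrinsics']; print('cam in tool', R.T@(E[:3,3]-s['tcp_pos']), R.T@E[:3,:3], c['f'])
E
```

```text
stud [0.6015 0.0633 0.0554] 101 [0.0215 0.023  0.0091]
foot (0.6110607981681824, 0.07328733801841736) 0.11763510853052139
red 12.853411028111129 0.02358025703314233 0.0749779017877685
green -24.150773298451018 0.07923190044865248 0.0979336630883471
worm [0.5361 0.0458 0.0369] [0.5262 0.0337 0.0081] [0.5461 0.0573 0.0428]
stud [0.6009 0.0645 0.0556] 105 [0.0235 0.0235 0.0095]
foot (0.6037597060203552, 0.06187303736805916) 0.12967951595783234
red 11.851254248281952 0.021648460641615127 0.07509362262899673
green -24.707589868235633 0.0796314537638703 0.09538577438047875
worm [0.5366 0.0459 0.0361] [0.5244 0.0351 0.0289] [0.5497 0.0582 0.0438]
yaw x -156.35716515457838
cam in tool [ 0.0736 -0.0007 -0.1628] [[ 0.0002 -0.9633 -0.2686]
 [ 1.      0.0003 -0.0002]
 [ 0.0002 -0.2686  0.9633]] 373.4604550527468
```

>>> {"method": "drive_tool", "body": {"moves": [{"delta_pos":[-42.5,37.6,0],"turn":0,"claw":0},{"delta_pos":[-42.5,37.6,0],"turn":0,"claw":0},{"delta_pos":[-42.5,37.6,0],"turn":0,"claw":0},{"delta_pos":[-42.5,37.6,0],"turn":0,"claw":0},{"delta_pos":[-42.5,37.6,0],"turn":0,"claw":0},{"delta_pos":[-42.5,37.6,0],"turn":0,"claw":0},{"delta_pos":[-42.5,37.6,0],"turn":0,"claw":0},{"delta_pos":[-42.5,37.6,0],"turn":0,"claw":0},{"delta_pos":[-42.5,37.6,0],"turn":0,"claw":0},{"delta_pos":[-42.5,37.6,0],"turn":0,"claw":0},{"delta_pos":[-42.5,37.6,0],"turn":0,"claw":0},{"delta_pos":[-42.5,37.6,0],"turn":0,"claw":0}]}}

```text
time_s: 1.65
tcp_pos: [0.5372, 0.0473, 0.2225]
ee_rot: [[-0.916, -0.401, -0.0], [-0.401, 0.916, -0.0], [0.0, -0.0, -1.0]]
wrist_force: [1.8, -0.6, 0.6]
gripper_width: 0.006
gripper_force: 0.0
```

>>> {"method": "drive_tool", "body": {"moves": [{"turn":-0.174,"claw":0},{"turn":-0.174,"claw":0},{"turn":-0.174,"claw":0},{"turn":-0.174,"claw":0},{"turn":-0.174,"claw":0},{"turn":-0.174,"claw":0},{"turn":-0.174,"claw":0},{"turn":-0.174,"claw":0},{"claw":0}]}}

```text
invalid input
```

```bash
cat >> h.py <<'E'
def st():
    s=monitor.sense(); R=s['ee_rot']; return s,R
def worm_now(n):
    c=cap(n);P=cloud(c);o=measure(c['color'],P,np.hypot(P[...,0]-.605,P[...,1]-.063)<.13)
    return c,P,o
E
python3 - <<'E'
from h import *
np.set_printoptions(precision=4,suppress=True)
s,R=st();print(s['time_s'],s['tcp_pos'],R,s['joints'],s['wrist_force'],s['gripper_width'])
c,P,o=worm_now('wrist'); save(c,'w1.png')
np.savez('w1.npz',color=c['color'],P=P)
for k,p in o.items(): print(k,len(p),p.mean(0) if len(p) else '')
E
```

```text
1.65 [0.5372 0.0473 0.2225] [[-0.9159 -0.4015 -0.0001]
 [-0.4015  0.9159 -0.0001]
 [ 0.0001 -0.     -1.    ]] [ 22.2623  13.7108 -11.6203   0.0005 -64.677  -88.5924] [ 1.8196 -0.5708  0.6009] 0.005727324246348411
red 0 
green 0 
blue 890 [0.4949 0.0374 0.0304]
brass 1000 [0.5626 0.0524 0.0393]
stud 37 [0.5906 0.0614 0.0543]
foot 9659 [0.5684 0.0443 0.0087]
```

View pics/w1.png

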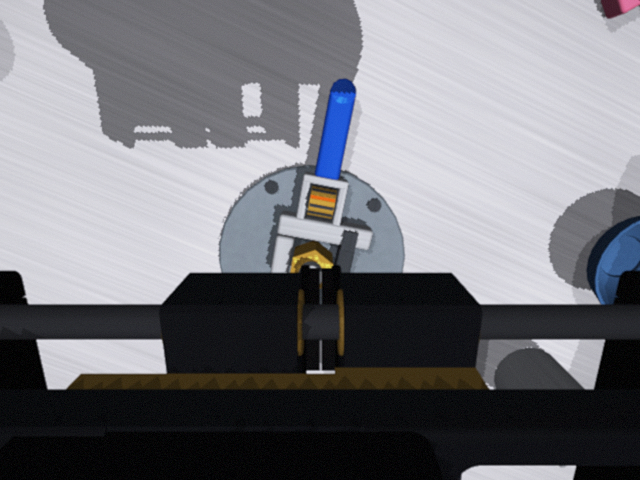

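The wrist view shows the worm at (322,203), between the blue handle (340,130) and the nut (313,258). The closed fingers are at (320,280). The turn call was refused because every field is required, so I'll repeat it with all of them.

>>> {"method": "drive_tool", "body": {"moves": [{"delta_pos":[0,0,0],"turn":-0.174,"claw":0},{"delta_pos":[0,0,0],"turn":-0.174,"claw":0},{"delta_pos":[0,0,0],"turn":-0.174,"claw":0},{"delta_pos":[0,0,0],"turn":-0.174,"claw":0},{"delta_pos":[0,0,0],"turn":-0.174,"claw":0},{"delta_pos":[0,0,0],"turn":-0.174,"claw":0},{"delta_pos":[0,0,0],"turn":-0.174,"claw":0},{"delta_pos":[0,0,0],"turn":-0.174,"claw":0},{"delta_pos":[0,0,30],"turn":0,"claw":0},{"delta_pos":[0,0,30],"turn":0,"claw":0},{"delta_pos":[0,0,0],"turn":0,"claw":0}]}}

```text
time_s: 3.08
tcp_pos: [0.5351, 0.0448, 0.1602]
ee_rot: [[0.232, -0.973, -0.006], [-0.973, -0.232, -0.002], [0.0, 0.006, -1.0]]
wrist_force: [-1.1, 0.1, -0.0]
gripper_width: 0.005
gripper_force: 0.0
```

Run:
```python
from h import *
np.set_printoptions(precision=4,suppress=True)
s,R=st();print(s['time_s'],s['tcp_pos'],R,s['joints'],s['wrist_force'])
d=np.load('w1.npz');P=d['P'];ax=np.array([.6012,.064]);u=np.array([np.cos(np.radians(13.3)),np.sin(np.radians(13.3))]);n=np.array([-u[1],u[0]])
o=measure(d['color'],P,np.hypot(P[...,0]-.605,P[...,1]-.063)<.2)
br=o['brass'];br=br[br[:,0]<.56];q=br[:,:2]-ax
print('worm along',np.percentile(q@u,[1,50,99]),'lat',np.percentile(q@n,[1,50,99]),'z',np.percentile(br[:,2],[5,50,98]))
b=o['blue'];b=b[b[:,2]>.025];v=cv2.fitLine(b[:,:2].astype(np.float32),cv2.DIST_L2,0,.001,.001).ravel();print('handle',np.degrees(np.arctan2(v[1],v[0])),v,(b[:,:2].mean(0)-ax)@n,b[:,:2].mean(0))
T=s['tcp_pos'][:2]-ax;print('tcp along/lat',T@u,T@n)
```

```text
3.075 [0.5351 0.0448 0.1602] [[ 0.2315 -0.9728 -0.0059]
 [-0.9728 -0.2315 -0.0018]
 [ 0.0004  0.0062 -1.    ]] [ 22.0826  16.8697 -16.8921  -0.0349 -56.5909  -8.6772] [-1.1423  0.0801 -0.0146]
worm along [-0.0814 -0.0697 -0.0544] lat [-0.0135 -0.0016  0.0105] z [0.0297 0.0381 0.0407]
handle 12.963551 [0.9745 0.2243 0.4683 0.0312] -0.001321001223417509 [0.4683 0.0312]
tcp along/lat -0.06877714868335023 -0.0034742112587519518
```

>>> {"method": "drive_tool", "body": {"moves": [{"delta_pos":[-2,9,40],"turn":0,"claw":0},{"delta_pos":[0,0,40],"turn":0,"claw":0},{"delta_pos":[0,0,20],"turn":0,"claw":0},{"delta_pos":[0,0,15],"turn":0,"claw":0},{"delta_pos":[0,0,4],"turn":0,"claw":0},{"delta_pos":[0,0,0],"turn":0,"claw":0}]}}

```text
time_s: 3.82
tcp_pos: [0.5283, 0.0455, 0.0442]
ee_rot: [[0.232, -0.973, 0.001], [-0.973, -0.232, 0.0], [0.0, -0.001, -1.0]]
wrist_force: [1.2, 0.3, -0.0]
gripper_width: 0.008
gripper_force: 0.0
```

>>> {"method": "drive_tool", "body": {"moves": [{"delta_pos":[0,0,2],"turn":0,"claw":0},{"delta_pos":[0,0,0],"turn":0,"claw":0}]}}

```text
time_s: 4.08
tcp_pos: [0.528, 0.0454, 0.0421]
ee_rot: [[0.232, -0.973, 0.001], [-0.973, -0.232, 0.0], [-0.0, -0.001, -1.0]]
wrist_force: [0.0, 0.3, 0.6]
gripper_width: 0.007
gripper_force: 0.0
```

>>> {"method": "drive_tool", "body": {"moves": [{"delta_pos":[0,0,2],"turn":0,"claw":0},{"delta_pos":[0,0,0],"turn":0,"claw":0}]}}

```text
time_s: 4.32
tcp_pos: [0.5276, 0.0452, 0.0395]
ee_rot: [[0.232, -0.973, -0.0], [-0.973, -0.232, -0.0], [0.0, 0.0, -1.0]]
wrist_force: [-0.3, 0.1, -0.3]
gripper_width: 0.004
gripper_force: 0.0
```

>>> {"method": "drive_tool", "body": {"moves": [{"delta_pos":[0,0,1],"turn":0,"claw":0},{"delta_pos":[0,0,0],"turn":0,"claw":0}]}}

```text
time_s: 4.58
tcp_pos: [0.5278, 0.0453, 0.0389]
ee_rot: [[0.232, -0.973, 0.0], [-0.973, -0.232, -0.0], [0.0, -0.0, -1.0]]
wrist_force: [-1.1, 0.0, 3.4]
gripper_width: 0.003
gripper_force: 1.6
```

>>> {"method": "drive_tool", "body": {"moves": [{"delta_pos":[0,0,1],"turn":0,"claw":0},{"delta_pos":[0,0,0],"turn":0,"claw":0}]}}

```text
time_s: 4.82
tcp_pos: [0.5279, 0.0453, 0.0386]
ee_rot: [[0.232, -0.973, 0.001], [-0.973, -0.232, -0.0], [0.0, -0.001, -1.0]]
wrist_force: [-1.8, -0.0, 8.2]
gripper_width: 0.007
gripper_force: 4.4
```

>>> {"method": "drive_tool", "body": {"moves": [{"delta_pos":[0,-2.5,0.4],"turn":0,"claw":0},{"delta_pos":[0,-2.5,0],"turn":0,"claw":0},{"delta_pos":[0,-2.5,0],"turn":0,"claw":0},{"delta_pos":[0,-2.5,0],"turn":0,"claw":0}]}}

```text
time_s: 5.32
tcp_pos: [0.5382, 0.0477, 0.0392]
ee_rot: [[0.233, -0.973, 0.002], [-0.973, -0.233, -0.0], [0.001, -0.002, -1.0]]
wrist_force: [-2.7, -0.1, 12.5]
gripper_width: 0.005
gripper_force: 6.5
```

>>> {"method": "drive_tool", "body": {"moves": [{"delta_pos":[0,-2.5,0],"turn":0,"claw":0},{"delta_pos":[0,-2.5,0],"turn":0,"claw":0},{"delta_pos":[0,-2.5,0],"turn":0,"claw":0},{"delta_pos":[0,-2.5,0],"turn":0,"claw":0}]}}

```text
time_s: 5.82
tcp_pos: [0.5479, 0.05, 0.0383]
ee_rot: [[0.232, -0.973, 0.002], [-0.973, -0.232, 0.0], [0.0, -0.002, -1.0]]
wrist_force: [-1.5, -0.6, 5.8]
gripper_width: 0.003
gripper_force: 2.6
```

```bash
cat >> h.py <<'E'
def jawview(n='top',tag=None):
    c,P,o=worm_now(n)
    if tag: 
        np.savez(tag+'.npz',color=c['color'],P=P)
        (save(c,tag+'.png'))
    return c,P,o
E
python3 - <<'E'
from h import *
for n in('top','scene'):
    c,P,o=jawview(n,n+'2')
    print(n,{k:(len(p),p.mean(0).round(4) if len(p) else 0) for k,p in o.items()})
im=[]
for a in('top1','top2'): im.append(cv2.resize(cv2.imread(f'pics/{a}.png')[130:230,240:340],(400,400),interpolation=cv2.INTER_CUBIC))
cv2.imwrite('pics/cmp1.png',np.hstack(im))
E
```

```text
top {'red': (0, 0), 'green': (0, 0), 'blue': (50, array([0.508 , 0.04  , 0.0289])), 'brass': (0, 0), 'stud': (0, 0), 'foot': (1312, array([0.5847, 0.0199, 0.0076]))}
scene {'red': (100, array([0.6505, 0.075 , 0.0399])), 'green': (30, array([0.681 , 0.0272, 0.0137])), 'blue': (109, array([0.4954, 0.032 , 0.0271])), 'brass': (97, array([0.6054, 0.0604, 0.0412])), 'stud': (30, array([0.5797, 0.0504, 0.0542])), 'foot': (3330, array([0.6263, 0.0541, 0.0078]))}
```

View pics/cmp1.png

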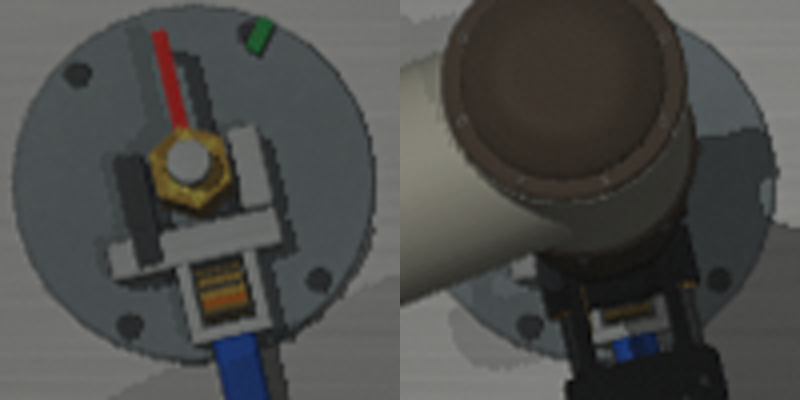

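The right half is blocked by the arm, so the jaw can't be seen there. I'll make two more strokes and then look from above.

>>> {"method": "drive_tool", "body": {"moves": [{"delta_pos":[0,0,-8],"turn":0,"claw":0},{"delta_pos":[0,20,0],"turn":0,"claw":0},{"delta_pos":[0,0,8],"turn":0,"claw":0},{"delta_pos":[0,0,0],"turn":0,"claw":0},{"delta_pos":[0,-2.5,0.2],"turn":0,"claw":0},{"delta_pos":[0,-2.5,0],"turn":0,"claw":0},{"delta_pos":[0,-2.5,0],"turn":0,"claw":0},{"delta_pos":[0,-2.5,0],"turn":0,"claw":0}]}}

```text
time_s: 6.92
tcp_pos: [0.5393, 0.0479, 0.0392]
ee_rot: [[0.234, -0.972, 0.003], [-0.972, -0.234, -0.0], [0.001, -0.003, -1.0]]
wrist_force: [-4.1, -0.2, 14.2]
gripper_width: 0.009
gripper_force: 7.1
```

>>> {"method": "drive_tool", "body": {"moves": [{"delta_pos":[0,-2.5,0.2],"turn":0,"claw":0},{"delta_pos":[0,-2.5,0.2],"turn":0,"claw":0},{"delta_pos":[0,-2.5,0.2],"turn":0,"claw":0},{"delta_pos":[0,-2.5,0],"turn":0,"claw":0}]}}

```text
time_s: 7.42
tcp_pos: [0.5494, 0.0504, 0.0378]
ee_rot: [[0.233, -0.972, 0.004], [-0.972, -0.233, 0.0], [0.001, -0.004, -1.0]]
wrist_force: [-1.2, -1.0, 6.9]
gripper_width: 0.005
gripper_force: 3.0
```

>>> {"method": "drive_tool", "body": {"moves": [{"delta_pos":[0,0,-60],"turn":0,"claw":0},{"delta_pos":[0,0,-60],"turn":0,"claw":0},{"delta_pos":[0,0,-60],"turn":0,"claw":0},{"delta_pos":[0,0,0],"turn":0,"claw":0}]}}

```text
time_s: 7.92
tcp_pos: [0.5508, 0.0509, 0.2219]
ee_rot: [[0.233, -0.972, 0.012], [-0.973, -0.233, 0.003], [-0.0, -0.013, -1.0]]
wrist_force: [0.1, 0.4, -0.3]
gripper_width: 0.001
gripper_force: 0.0
```

Run:
```python
from h import *
s,R=st();print(s['tcp_pos'],s['joints'])
c,P,o=jawview('wrist','w2')
print({k:(len(p),p.mean(0).round(4) if len(p) else 0) for k,p in o.items()})
```

```text
[0.55079056 0.0508583  0.22190397] [ 22.12003468  14.71294166 -10.38139613   0.10061341 -64.19066326
  -8.70937357]
{'red': (533, array([0.6493, 0.0746, 0.0415])), 'green': (199, array([0.6803, 0.0277, 0.0144])), 'blue': (885, array([0.4955, 0.0357, 0.0297])), 'brass': (1457, array([0.579 , 0.056 , 0.0404])), 'stud': (536, array([0.6001, 0.0631, 0.0563])), 'foot': (18767, array([0.6134, 0.0504, 0.0087]))}
```

View pics/w2.png

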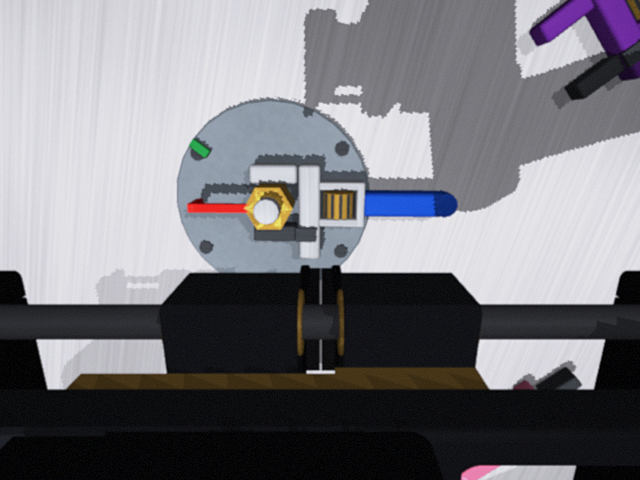

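The wrist view shows the nut at (267,208), the fixed jaw above it with its face near row 181, and the dark sliding jaw below with its upper edge near row 228. The worm is at (340,205). Next I'll measure the gap from the depth.

```bash
cat >> h.py <<'E'
def jawgap(c,P):
    """lateral jaw faces relative to stud, in the handle's axes"""
    c=c if isinstance(c,np.ndarray) else c['color']
    o=measure(c,P,np.hypot(P[...,0]-.605,P[...,1]-.063)<.2)
    s=P[(np.hypot(P[...,0]-.601,P[...,1]-.064)<.03)&(abs(P[...,2]-.056)<.003)][:,:2]
    ax=(s.max(0)+s.min(0))/2
    b=o['blue'];b=b[b[:,2]>.026][:,:2];v=cv2.fitLine(b.astype(np.float32),cv2.DIST_L2,0,.001,.001).ravel()[:2];v=v*np.sign(v[0]) if abs(v[0])>.5 else v
    n=np.array([-v[1],v[0]]);q=P[...,:2]-ax;al,la=q@v,q@n
    hsv=cv2.cvtColor(c,cv2.COLOR_RGB2HSV)
    k=(abs(P[...,2]-.030)<.003)&(hsv[...,1]<70)&(al>-.015)&(al<.012)&(abs(la)<.06)
    l=la[k]; hd=(b-ax)@n
    br=o['brass'];w=((br[:,:2]-ax)@v)
    pr=lambda a:np.percentile(a,[2,15,50,85,98]).round(4)
    red=o['red'][:,:2]-ax;g=o['green'][:,:2]-ax;A=lambda q:np.degrees(np.arctan2(*q.mean(0)[::-1])).round(2)
    print('axis',ax.round(4),'wrench ang',np.degrees(np.arctan2(v[1],v[0])).round(2),'handle lat',hd.mean().round(4))
    print('fixed',l[l<0].size,pr(l[l<0]),'slide',pr(l[l>0]),'worm al',pr(w[w<-.045]),'nut lat',pr((br[:,:2]-ax)[w>-.03]@n))
    print('red',A(red),'green',A(g))
E
python3 - <<'E'
from h import *
for t in('top1','scene1','w2'):
    d=np.load(t+'.npz');print(t);jawgap(d['color'],d['P'])
E
```

```text
top1
axis [0.6017 0.0635] wrench ang 13.33 handle lat -0.0016
fixed 96 [-0.0394 -0.0372 -0.031  -0.0249 -0.0228] slide [0.0242 0.0264 0.0312 0.0366 0.0385] worm al [-0.076  -0.0742 -0.0687 -0.0612 -0.059 ] nut lat [-0.0196 -0.0151  0.0023  0.0152  0.0191]
red 12.68 green -24.3
scene1
axis [0.6003 0.0648] wrench ang 13.22 handle lat -0.0038
fixed 90 [-0.0398 -0.0378 -0.0321 -0.0261 -0.0232] slide [0.0262 0.0281 0.0322 0.0367 0.039 ] worm al [-0.0771 -0.0744 -0.0681 -0.057  -0.0544] nut lat [-0.0197 -0.0175 -0.0084  0.0085  0.0165]
red 11.89 green -24.85
w2
axis [0.6005 0.0636] wrench ang 13.25 handle lat -0.0024
fixed 536 [-0.0388 -0.037  -0.0306 -0.024  -0.0216] slide [0.0221 0.0257 0.0297 0.0339 0.0354] worm al [-0.079  -0.0742 -0.0652 -0.0563 -0.0524] nut lat [-0.0196 -0.0161 -0.0048  0.015   0.0199]
red 12.75 green -24.24
```

>>> {"method": "drive_tool", "body": {"moves": [{"delta_pos":[0,22,60],"turn":0,"claw":0},{"delta_pos":[0,0,60],"turn":0,"claw":0},{"delta_pos":[0,0,45],"turn":0,"claw":0},{"delta_pos":[0,0,13],"turn":0,"claw":0},{"delta_pos":[0,0,2],"turn":0,"claw":0},{"delta_pos":[0,0,2],"turn":0,"claw":0},{"delta_pos":[0,0,0],"turn":0,"claw":0}]}}

```text
time_s: 8.85
tcp_pos: [0.5218, 0.0433, 0.0367]
ee_rot: [[0.232, -0.973, -0.01], [-0.973, -0.231, -0.004], [0.001, 0.011, -1.0]]
wrist_force: [-11.7, -0.7, 16.1]
gripper_width: 0.005
gripper_force: 9.7
```

>>> {"method": "drive_tool", "body": {"moves": [{"delta_pos":[0,0,-6],"turn":0,"claw":0},{"delta_pos":[0,-7,0],"turn":0,"claw":0},{"delta_pos":[0,0,0],"turn":0,"claw":0}]}}

```text
time_s: 9.22
tcp_pos: [0.5344, 0.047, 0.0418]
ee_rot: [[0.232, -0.973, 0.002], [-0.973, -0.232, 0.0], [-0.0, -0.002, -1.0]]
wrist_force: [0.4, 0.4, -0.1]
gripper_width: 0.004
gripper_force: 0.0
```

>>> {"method": "drive_tool", "body": {"moves": [{"delta_pos":[0,5,0],"turn":0,"claw":0},{"delta_pos":[0,0,4],"turn":0,"claw":0},{"delta_pos":[0,0,0.6],"turn":0,"claw":0},{"delta_pos":[0,0,0],"turn":0,"claw":0}]}}

```text
time_s: 9.72
tcp_pos: [0.5277, 0.0452, 0.0384]
ee_rot: [[0.233, -0.973, -0.001], [-0.973, -0.233, -0.001], [0.001, 0.001, -1.0]]
wrist_force: [-4.8, -0.8, 12.6]
gripper_width: 0.006
gripper_force: 6.2
```

>>> {"method": "drive_tool", "body": {"moves": [{"delta_pos":[0,-2.5,0],"turn":0,"claw":0},{"delta_pos":[0,-2.5,0],"turn":0,"claw":0},{"delta_pos":[0,-2.5,0],"turn":0,"claw":0},{"delta_pos":[0,-2.5,0],"turn":0,"claw":0}]}}

```text
time_s: 10.22
tcp_pos: [0.5384, 0.0478, 0.0391]
ee_rot: [[0.233, -0.972, 0.001], [-0.972, -0.233, -0.0], [0.001, -0.001, -1.0]]
wrist_force: [-4.3, 0.0, 13.8]
gripper_width: 0.005
gripper_force: 7.1
```

>>> {"method": "drive_tool", "body": {"moves": [{"delta_pos":[0,-2.5,0.2],"turn":0,"claw":0},{"delta_pos":[0,-2.5,0.2],"turn":0,"claw":0},{"delta_pos":[0,-2.5,0.2],"turn":0,"claw":0},{"delta_pos":[0,-2.5,0],"turn":0,"claw":0}]}}

```text
time_s: 10.72
tcp_pos: [0.548, 0.0501, 0.0383]
ee_rot: [[0.233, -0.973, 0.001], [-0.973, -0.233, -0.0], [0.001, -0.001, -1.0]]
wrist_force: [-4.7, 0.5, 12.0]
gripper_width: 0.004
gripper_force: 4.9
```

>>> {"method": "drive_tool", "body": {"moves": [{"delta_pos":[0,0,-8],"turn":0,"claw":0},{"delta_pos":[0,18,0],"turn":0,"claw":0},{"delta_pos":[0,0,7.3],"turn":0,"claw":0},{"delta_pos":[0,0,0],"turn":0,"claw":0},{"delta_pos":[0,-2.5,0],"turn":0,"claw":0},{"delta_pos":[0,-2.5,0],"turn":0,"claw":0},{"delta_pos":[0,-2.5,0],"turn":0,"claw":0},{"delta_pos":[0,-2.5,0],"turn":0,"claw":0}]}}

```text
time_s: 11.72
tcp_pos: [0.537, 0.0474, 0.039]
ee_rot: [[0.232, -0.973, -0.007], [-0.973, -0.232, -0.003], [0.001, 0.007, -1.0]]
wrist_force: [-13.3, 0.7, 23.9]
gripper_width: 0.008
gripper_force: 11.8
```

>>> {"method": "drive_tool", "body": {"moves": [{"delta_pos":[0,-2.5,0.2],"turn":0,"claw":0},{"delta_pos":[0,-2.5,0.2],"turn":0,"claw":0},{"delta_pos":[0,-2.5,0.2],"turn":0,"claw":0},{"delta_pos":[0,0,-12],"turn":0,"claw":0},{"delta_pos":[0,0,-60],"turn":0,"claw":0},{"delta_pos":[0,0,-60],"turn":0,"claw":0},{"delta_pos":[0,0,-48],"turn":0,"claw":0},{"delta_pos":[0,0,0],"turn":0,"claw":0},{"delta_pos":[0,0,0],"turn":0,"claw":0}]}}

```text
time_s: 12.85
tcp_pos: [0.5468, 0.0499, 0.2156]
ee_rot: [[0.231, -0.973, -0.001], [-0.973, -0.231, 0.0], [-0.0, 0.001, -1.0]]
wrist_force: [-0.2, 0.7, -0.1]
gripper_width: 0.005
gripper_force: 0.0
```

Run:
```python
from h import *
c,P,o=jawview('wrist','w3');jawgap(c,P);s,R=st();print(s['tcp_pos'],s['time_s'])
```

```text
axis [0.6003 0.0639] wrench ang 14.5 handle lat -0.0009
fixed 559 [-0.0378 -0.0356 -0.0296 -0.0233 -0.0205] slide [0.022  0.0252 0.0293 0.0335 0.0352] worm al [-0.0768 -0.0748 -0.0662 -0.0553 -0.0531] nut lat [-0.0199 -0.0162 -0.0052  0.0151  0.0198]
red 12.91 green -24.45
[0.54648594 0.0497535  0.21487958] 12.9
```

>>> {"method": "drive_tool", "body": {"moves": [{"delta_pos":[0,16,60],"turn":0,"claw":0},{"delta_pos":[0,0,60],"turn":0,"claw":0},{"delta_pos":[0,0,45],"turn":0,"claw":0},{"delta_pos":[0,0,5],"turn":0,"claw":0},{"delta_pos":[0,0,0],"turn":0,"claw":0},{"delta_pos":[0,0,0],"turn":0,"claw":0}]}}

```text
time_s: 13.65
tcp_pos: [0.533, 0.0467, 0.0484]
ee_rot: [[0.232, -0.973, 0.004], [-0.973, -0.232, 0.001], [-0.0, -0.004, -1.0]]
wrist_force: [0.5, 0.5, 0.3]
gripper_width: 0.006
gripper_force: 0.0
```

>>> {"method": "drive_tool", "body": {"moves": [{"delta_pos":[0,4,7],"turn":0,"claw":0},{"delta_pos":[0,0,3.5],"turn":0,"claw":0},{"delta_pos":[0,0,0],"turn":0,"claw":0},{"delta_pos":[0,0,0],"turn":0,"claw":0}]}}

```text
time_s: 14.15
tcp_pos: [0.5273, 0.0452, 0.0381]
ee_rot: [[0.233, -0.973, 0.0], [-0.973, -0.233, -0.0], [0.0, -0.0, -1.0]]
wrist_force: [-4.9, 0.2, 13.0]
gripper_width: 0.005
gripper_force: 6.7
```

>>> {"method": "drive_tool", "body": {"moves": [{"delta_pos":[0,-2.5,0],"turn":0,"claw":0},{"delta_pos":[0,-2.5,0],"turn":0,"claw":0}]}}

```text
time_s: 14.4
tcp_pos: [0.528, 0.0453, 0.0379]
ee_rot: [[0.232, -0.973, -0.009], [-0.973, -0.232, -0.003], [0.001, 0.009, -1.0]]
wrist_force: [-14.7, 1.8, 24.9]
gripper_width: 0.007
gripper_force: 13.7
```

>>> {"method": "drive_tool", "body": {"moves": [{"delta_pos":[0,-2.5,0],"turn":0,"claw":0},{"delta_pos":[0,-2.5,0],"turn":0,"claw":0}]}}

```text
time_s: 14.65
tcp_pos: [0.5344, 0.047, 0.039]
ee_rot: [[0.232, -0.973, -0.005], [-0.973, -0.232, -0.002], [0.001, 0.006, -1.0]]
wrist_force: [-12.0, 1.7, 24.2]
gripper_width: 0.004
gripper_force: 11.9
```

>>> {"method": "drive_tool", "body": {"moves": [{"delta_pos":[0,-2.5,0],"turn":0,"claw":0},{"delta_pos":[0,-2.5,0],"turn":0,"claw":0}]}}

```text
time_s: 14.9
tcp_pos: [0.538, 0.0478, 0.0389]
ee_rot: [[0.232, -0.973, -0.008], [-0.973, -0.232, -0.003], [0.001, 0.009, -1.0]]
wrist_force: [-16.6, 2.8, 27.3]
gripper_width: 0.007
gripper_force: 13.3
```

>>> {"method": "drive_tool", "body": {"moves": [{"delta_pos":[0,-2.5,0],"turn":0,"claw":0},{"delta_pos":[0,-2.5,0],"turn":0,"claw":0}]}}

```text
time_s: 15.15
tcp_pos: [0.5415, 0.0486, 0.0388]
ee_rot: [[0.232, -0.973, -0.011], [-0.973, -0.232, -0.003], [0.001, 0.012, -1.0]]
wrist_force: [-17.0, 2.6, 26.9]
gripper_width: 0.006
gripper_force: 13.5
```

The finger now meets 15-17 N along x and slips, so the worm has stalled and the jaws fit. I'll lift off and turn the tool for the handle.

>>> {"method": "drive_tool", "body": {"moves": [{"delta_pos":[0,0,-20],"turn":0,"claw":0},{"delta_pos":[0,0,-60],"turn":0,"claw":0},{"delta_pos":[0,40,-30],"turn":0,"claw":0.6},{"delta_pos":[0,40,0],"turn":-0.175,"claw":0.6},{"delta_pos":[0,0,0],"turn":-0.175,"claw":0.6},{"delta_pos":[0,0,0],"turn":-0.175,"claw":0.6},{"delta_pos":[0,0,0],"turn":-0.175,"claw":0.6},{"delta_pos":[0,0,0],"turn":-0.175,"claw":0.6},{"delta_pos":[0,0,0],"turn":-0.175,"claw":0.6},{"delta_pos":[0,0,0],"turn":-0.175,"claw":0.6},{"delta_pos":[0,0,0],"turn":-0.175,"claw":0.6},{"delta_pos":[0,0,0],"turn":-0.17,"claw":0.6}]}}

```text
time_s: 16.65
tcp_pos: [0.4691, 0.0313, 0.1462]
ee_rot: [[0.972, 0.236, 0.0], [0.236, -0.972, 0.0], [0.0, -0.0, -1.0]]
wrist_force: [-0.2, 0.5, -1.1]
gripper_width: 0.602
gripper_force: 0.0
```

>>> {"method": "drive_tool", "body": {"moves": [{"delta_pos":[0,0,0],"turn":0,"claw":0.6},{"delta_pos":[0,0,0],"turn":0,"claw":0.6}]}}

```text
time_s: 16.9
tcp_pos: [0.4692, 0.0313, 0.1462]
ee_rot: [[0.974, 0.229, 0.0], [0.229, -0.974, 0.0], [0.0, -0.0, -1.0]]
wrist_force: [-1.1, -0.2, 0.3]
gripper_width: 0.599
gripper_force: 0.0
```

Run:
```python
from h import *
s,R=st();print(s['tcp_pos'],s['joints'],R)
c,P,o=jawview('wrist','w4')
print({k:(len(p),p.mean(0).round(4) if len(p) else 0) for k,p in o.items()})
try: jawgap(c,P)
except Exception as e: print(e)
c,P,o=jawview('scene','s4')
try: jawgap(c,P)
except Exception as e: print(e)
```

```text
[0.46917915 0.03132066 0.14615098] [ 2.36847479e+01  1.13793607e+01 -2.69818834e+01 -2.70833455e-03
 -5.16293873e+01  7.95362149e+01] [[ 9.73501990e-01  2.28678501e-01  1.34854059e-04]
 [ 2.28678489e-01 -9.73501997e-01  9.96223940e-05]
 [ 1.54062196e-04 -6.61443764e-05 -9.99999986e-01]]
{'red': (0, 0), 'green': (0, 0), 'blue': (1373, array([0.496 , 0.0366, 0.0303])), 'brass': (2750, array([0.5781, 0.0586, 0.0408])), 'stud': (1314, array([0.5999, 0.0635, 0.0564])), 'foot': (23233, array([0.5757, 0.0566, 0.0087]))}
axis [0.6005 0.0636] wrench ang 14.55 handle lat 0.0002
fixed 1091 [-0.0372 -0.035  -0.0291 -0.0235 -0.0215] slide [0.0216 0.0236 0.0285 0.0335 0.0355] worm al [-0.0766 -0.0743 -0.0658 -0.0553 -0.053 ] nut lat [-0.0193 -0.0154  0.0023  0.0162  0.0201]
red nan green nan
axis [0.6002 0.0651] wrench ang 14.79 handle lat -0.0023
fixed 83 [-0.0373 -0.0351 -0.0299 -0.0243 -0.0213] slide [0.0245 0.0265 0.0304 0.0344 0.0351] worm al [-0.0705 -0.0686 -0.0615 -0.0551 -0.0543] nut lat [-0.0198 -0.018  -0.008   0.0078  0.0171]
red 12.05 green -25.02h.py:44: RuntimeWarning: Mean of empty slice.
  red=o['red'][:,:2]-ax;g=o['green'][:,:2]-ax;A=lambda q:np.degrees(np.arctan2(*q.mean(0)[::-1])).round(2)
  ret = um.true_divide(
```

View pics/w4.png

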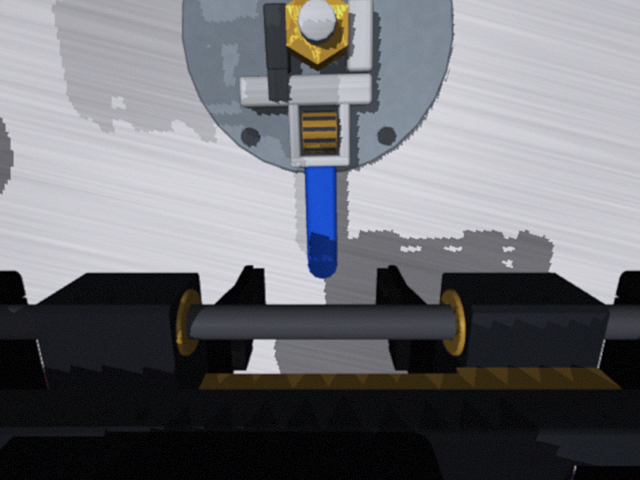

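The view shows the jaws (x from 285 to 350) now touching the nut on both sides, and the handle centred between the open fingers at (320,220). Next I'll descend and grip.

>>> {"method": "drive_tool", "body": {"moves": [{"delta_pos":[0,1.4,40],"turn":-0.023,"claw":0.6},{"delta_pos":[0,0,50],"turn":0,"claw":0.6},{"delta_pos":[0,0,40],"turn":0,"claw":0.6},{"delta_pos":[0,0,8],"turn":0,"claw":0.6},{"delta_pos":[0,0,0],"turn":0,"claw":0.6},{"delta_pos":[0,0,0],"turn":0,"claw":0.6}]}}

```text
time_s: 17.75
tcp_pos: [0.4709, 0.0305, 0.0096]
ee_rot: [[0.967, 0.254, 0.003], [0.254, -0.967, 0.001], [0.003, -0.0, -1.0]]
wrist_force: [0.2, 0.1, -0.1]
gripper_width: 0.6
gripper_force: 0.0
```

>>> {"method": "drive_tool", "body": {"moves": [{"delta_pos":[0,0,0],"turn":0,"claw":0.4},{"delta_pos":[0,0,0],"turn":0,"claw":0.32},{"delta_pos":[0,0,0],"turn":0,"claw":0.22},{"delta_pos":[0,0,0],"turn":0,"claw":0.22},{"delta_pos":[0,0,0],"turn":0,"claw":0.22}]}}

```text
time_s: 18.38
tcp_pos: [0.4696, 0.0302, 0.0083]
ee_rot: [[0.967, 0.254, 0.0], [0.254, -0.967, 0.0], [0.0, -0.0, -1.0]]
wrist_force: [-2.5, 2.2, 2.8]
gripper_width: 0.274
gripper_force: 30.0
```

>>> {"method": "drive_tool", "body": {"moves": [{"delta_pos":[0.17,-6.7,0],"turn":0.05,"claw":0.22},{"delta_pos":[0.17,-6.7,0],"turn":0.05,"claw":0.22},{"delta_pos":[0.17,-6.7,0],"turn":0.05,"claw":0.22},{"delta_pos":[0.17,-6.7,0],"turn":0.05,"claw":0.22},{"delta_pos":[0,0,0],"turn":0,"claw":0.22},{"delta_pos":[0,0,0],"turn":0,"claw":0.22}]}}

```text
time_s: 19.12
tcp_pos: [0.4652, 0.0564, 0.0083]
ee_rot: [[0.998, 0.057, -0.0], [0.057, -0.998, -0.0], [-0.001, -0.0, -1.0]]
wrist_force: [-3.6, 1.8, 5.9]
gripper_width: 0.272
gripper_force: 30.0
```

```bash
cat >> h.py <<'E'
def chk(n='scene',axf=None):
    c,P,o=jawview(n)
    s=P[(np.hypot(P[...,0]-.601,P[...,1]-.064)<.03)&(abs(P[...,2]-.056)<.003)][:,:2]
    ax=(s.max(0)+s.min(0))/2 if len(s)>20 else np.array(axf)
    print(n,'axis',ax.round(4))
    for k in('red','green','blue'):
        q=o[k]
        if len(q)<5: continue
        if k=='red': q=q[np.hypot(*(q[:,:2]-ax).T)>.03]
        if k=='blue': q=q[q[:,2]>.026]
        m=q[:,:2].mean(0)-ax; print(k,len(q),np.degrees(np.arctan2(m[1],m[0])).round(2))
    return c,P,o
E
python3 - <<'E'
from h import *
s,R=st();u=R[:2,0];print('tool ang',np.degrees(np.arctan2(u[1],u[0])))
for n in('scene','top','wrist'): chk(n,(.6003,.0640))
E
```

```text
tool ang 3.2811720551662544
scene axis [0.5995 0.0653]
red 91 1.72
green 30 -25.06
blue 116 -175.36
top axis [0.6017 0.0635]
red 73 3.17
green 32 -24.22
wrist axis [0.6003 0.064 ]
blue 4752 -176.4
```

>>> {"method": "drive_tool", "body": {"moves": [{"delta_pos":[0.17,-6.7,0],"turn":0.05,"claw":0.22},{"delta_pos":[0.17,-6.7,0],"turn":0.05,"claw":0.22},{"delta_pos":[0.17,-6.7,0],"turn":0.05,"claw":0.22},{"delta_pos":[0.17,-6.7,0],"turn":0.05,"claw":0.22},{"delta_pos":[0.17,-6.7,0],"turn":0.05,"claw":0.22},{"delta_pos":[0.17,-6.7,0],"turn":0.05,"claw":0.22},{"delta_pos":[0.17,-6.7,0],"turn":0.05,"claw":0.22},{"delta_pos":[0.17,-6.7,0],"turn":0.05,"claw":0.22},{"delta_pos":[0,0,0],"turn":0,"claw":0.22},{"delta_pos":[0,0,0],"turn":0,"claw":0.22}]}}

```text
time_s: 20.52
tcp_pos: [0.4724, 0.1089, 0.0082]
ee_rot: [[0.942, -0.335, -0.001], [-0.335, -0.942, -0.001], [-0.001, 0.001, -1.0]]
wrist_force: [-3.8, 0.3, 5.6]
gripper_width: 0.277
gripper_force: 30.1
```

Run:
```python
from h import *
s,R=st();u=R[:2,0];print('tool ang',np.degrees(np.arctan2(u[1],u[0])))
im=[]
for n in('scene','top','wrist'):
    c,P,o=chk(n,(.6003,.0640)); im.append(c['color'][...,::-1])
a=cv2.resize(im[0][240:340,340:440],(400,400));b=cv2.resize(im[1][120:220,240:340],(400,400));cv2.imwrite('pics/c5.png',np.hstack([a,b]))
```

```text
tool ang -19.57569166195818
scene axis [0.6005 0.0655]
red 86 -20.42
green 29 -25.41
blue 116 161.9
top axis [0.6018 0.0635]
red 76 -19.27
green 31 -24.32
wrist axis [0.6003 0.064 ]
green 5 152.8
blue 4738 160.99
```

View pics/c5.png

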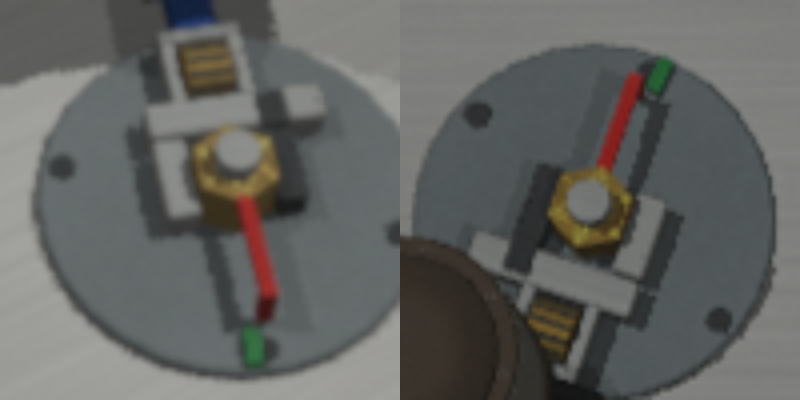

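The pointer is about 5.0° short of the green mark in both views. Closing that gap now.

>>> {"method": "drive_tool", "body": {"moves": [{"delta_pos":[0.13,-5.8,0],"turn":0.043,"claw":0.22},{"delta_pos":[0.13,-5.8,0],"turn":0.043,"claw":0.22},{"delta_pos":[0,0,0],"turn":0,"claw":0.22},{"delta_pos":[0,0,0],"turn":0,"claw":0.22},{"delta_pos":[0,0,0],"turn":0,"claw":0.22}]}}

```text
time_s: 21.3
tcp_pos: [0.4765, 0.1194, 0.0082]
ee_rot: [[0.91, -0.414, -0.002], [-0.414, -0.91, -0.001], [-0.001, 0.002, -1.0]]
wrist_force: [-3.9, 0.3, 6.6]
gripper_width: 0.273
gripper_force: 30.1
```

Run:
```python
from h import *
for n in('scene','top'): chk(n,(.6003,.0640))
```

```text
scene axis [0.5999 0.0655]
red 83 -24.96
green 30 -25.08
blue 106 156.8
top axis [0.6017 0.0625]
red 76 -22.7
green 25 -23.95
```

>>> {"method": "drive_tool", "body": {"moves": [{"delta_pos":[0,0,0],"turn":0,"claw":0.35},{"delta_pos":[0,0,0],"turn":0,"claw":0.6},{"delta_pos":[0,0,0],"turn":0,"claw":0.6},{"delta_pos":[0,0,-20],"turn":0,"claw":0.6},{"delta_pos":[0,0,-60],"turn":0,"claw":0.6},{"delta_pos":[0,0,-60],"turn":0,"claw":0.6},{"delta_pos":[30,0,-60],"turn":0,"claw":0.6},{"delta_pos":[50,0,0],"turn":0,"claw":0.6},{"delta_pos":[0,0,0],"turn":0,"claw":0.6},{"delta_pos":[0,0,0],"turn":0,"claw":0.6},{"delta_pos":[0,0,0],"turn":0,"claw":0.6}]}}

```text
time_s: 22.78
tcp_pos: [0.5475, 0.0876, 0.2035]
ee_rot: [[0.909, -0.416, -0.001], [-0.416, -0.909, -0.0], [-0.001, 0.001, -1.0]]
wrist_force: [-0.5, 0.1, 0.2]
gripper_width: 0.599
gripper_force: 0.0
```

Run:
```python
from h import *
for n in('wrist','scene','top'): c,P,o=chk(n,(.6003,.0640)); 
c,P,o=jawview('wrist','w6'); jawgap(c,P)
```

```text
wrist axis [0.6006 0.0636]
red 562 -23.26
green 215 -24.11
blue 786 156.16
scene axis [0.6005 0.0638]
red 84 -23.63
green 30 -24.5
blue 115 156.59
top axis [0.6003 0.064 ]
red 69 -23.4
green 26 -24.49
blue 162 156.48
axis [0.6005 0.0637] wrench ang -23.85 handle lat 0.0001
fixed 602 [-0.0375 -0.0353 -0.0294 -0.0233 -0.0215] slide [0.022  0.0239 0.0287 0.0336 0.0355] worm al [-0.0772 -0.0743 -0.0637 -0.0557 -0.0539] nut lat [-0.019  -0.0148  0.0007  0.0157  0.0199]
red -23.2 green -24.24
```

View pics/w6.png

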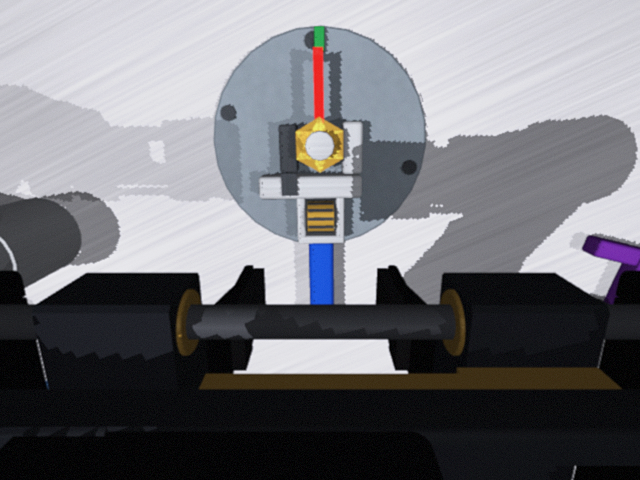

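All three cameras agree that the pointer is still 0.9-1.0° short. The wrist view shows the red arm (319,80) nearly in line with the green mark (320,37), the jaws fitting and the wrench flat. I'll re-grip for a small final nudge.

>>> {"method": "drive_tool", "body": {"moves": [{"delta_pos":[-40,1,0],"turn":0,"claw":0.6},{"delta_pos":[-36.8,0,0],"turn":0,"claw":0.6},{"delta_pos":[0,0,60],"turn":0,"claw":0.6},{"delta_pos":[0,0,60],"turn":0,"claw":0.6},{"delta_pos":[0,0,60],"turn":0,"claw":0.6},{"delta_pos":[0,0,14],"turn":0,"claw":0.6},{"delta_pos":[0,0,0],"turn":0,"claw":0.4},{"delta_pos":[0,0,0],"turn":0,"claw":0.32},{"delta_pos":[0,0,0],"turn":0,"claw":0.22},{"delta_pos":[0,0,0],"turn":0,"claw":0.22},{"delta_pos":[0,0,0],"turn":0,"claw":0.22}]}}

```text
time_s: 24.35
tcp_pos: [0.4786, 0.1184, 0.0114]
ee_rot: [[0.91, -0.415, 0.001], [-0.415, -0.91, 0.0], [0.001, -0.001, -1.0]]
wrist_force: [-1.4, -2.1, 7.6]
gripper_width: 0.273
gripper_force: 30.0
```

```bash
cat >> h.py <<'E'
def rel(n):
    c,P,o=jawview(n); ax=np.array([.6004,.0639]); r=o['red'];r=r[np.hypot(*(r[:,:2]-ax).T)>.03]
    a=[np.degrees(np.arctan2(*(q[:,:2].mean(0)-ax)[::-1])) for q in(r,o['green'])]; print(n,np.round(a,2),round(a[0]-a[1],2))
E
python3 - <<'E'
from h import *
for n in('scene','top'): rel(n);rel(n)
E
```

```text
scene [-23.66 -24.47] 0.81
scene [-23.57 -24.3 ] 0.73
top [-23.27 -24.31] 1.04
top [-23.29 -24.44] 1.15
```

>>> {"method": "drive_tool", "body": {"moves": [{"delta_pos":[0,-1.8,0],"turn":0.013,"claw":0.22},{"delta_pos":[0,-1.8,0],"turn":0.013,"claw":0.22},{"delta_pos":[0,0,0],"turn":0,"claw":0.22},{"delta_pos":[0,0,0],"turn":0,"claw":0.22}]}}

```text
time_s: 25.05
tcp_pos: [0.4796, 0.1207, 0.0114]
ee_rot: [[0.899, -0.438, -0.0], [-0.438, -0.899, -0.002], [0.001, 0.001, -1.0]]
wrist_force: [-1.4, -5.6, 8.9]
gripper_width: 0.275
gripper_force: 30.1
```

Run:
```python
from h import *
for n in('scene','top'): rel(n);rel(n)
```

```text
scene [-24.67 -24.29] -0.38
scene [-24.71 -24.52] -0.19
top [-24.52 -24.44] -0.08
top [-24.51 -24.41] -0.1
```

Aligned to within about 0.2°. I'll release, back away and check.

>>> {"method": "drive_tool", "body": {"moves": [{"delta_pos":[0,0,0],"turn":0,"claw":0.35},{"delta_pos":[0,0,0],"turn":0,"claw":0.6},{"delta_pos":[0,0,0],"turn":0,"claw":0.6},{"delta_pos":[0,0,-20],"turn":0,"claw":0.6},{"delta_pos":[0,0,-60],"turn":0,"claw":0.6},{"delta_pos":[0,0,-60],"turn":0,"claw":0.6},{"delta_pos":[30,0,-60],"turn":0,"claw":0.6},{"delta_pos":[50,0,0],"turn":0,"claw":0.6},{"delta_pos":[0,0,0],"turn":0,"claw":0.6},{"delta_pos":[0,0,0],"turn":0,"claw":0.6},{"delta_pos":[0,0,0],"turn":0,"claw":0.6}]}}

```text
time_s: 26.62
tcp_pos: [0.5488, 0.0877, 0.2054]
ee_rot: [[0.898, -0.439, -0.001], [-0.439, -0.898, -0.0], [-0.001, 0.001, -1.0]]
wrist_force: [-1.1, -0.5, -0.5]
gripper_width: 0.6
gripper_force: 0.0
```

Run:
```python
from h import *
for n in('scene','top','wrist'): rel(n)
c,P,o=jawview('wrist','w7'); jawgap(c,P); b=o['blue'];print(np.percentile(b[:,2],[50,95]), monitor.sense()['wrist_force'])
```

```text
scene [-24.71 -24.46] -0.25
top [-24.42 -24.45] 0.03
wrist [-24.42 -24.2 ] -0.21
axis [0.6007 0.0637] wrench ang -24.6 handle lat 0.0005
fixed 586 [-0.0379 -0.0357 -0.0296 -0.0235 -0.0217] slide [0.022  0.0239 0.0286 0.0336 0.0355] worm al [-0.0777 -0.0749 -0.0633 -0.0559 -0.054 ] nut lat [-0.0192 -0.015  -0.      0.0156  0.02  ]
red -24.35 green -24.14
[0.03033649 0.03155613] [-0.32013602  0.19585559 -0.45312634]
```

```bash
python3 -c "
from station import ticket; print(ticket.finish_job())"
```

```text
the job is handed in; nothing more can be done
None
```

The job is handed in: the worm was rolled until it stalled with the jaws fitting, then the nut was turned until the pointer sat within about 0.3° of the green mark, and the wrench was left flat around the nut; pressing the worm reached about 27 N in the last strokes, above the suggested 5–15 N but under the 40 N limit.

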